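# Hang the ring jar opener in the low bamboo cabinet

### The arm

A 6-joint arm with a two-finger parallel gripper is mounted at the origin on the work surface. World frame = base frame: x ahead of the robot, y to its left, z up, the work surface at z = 0. Lengths are in mm, angles in rad, forces in N, time in s.
With the tool pointing down it reaches from about 350 to 875 mm from the base axis. Payload 4.2 kg.
Tool frame: the origin (TCP) lies between the finger pads; the fingertips stand 25 mm ahead of it and the grasp point (between the pads) lies 6 mm ahead of it; z points along the fingers, y is the line along which they close (so a half turn about z gives the same grasp; the last joint's range is limited). The gripper opens to 85 mm and grips with 20 to 120 N. Pads are 22 mm wide; open, the fingers measure 114 mm over their backs; the gripper's body (76 mm by 85 mm) begins 54 mm behind the grasp point. The pads swing forward as they close: fully open they stand 13 mm farther back than shut.
Start: joints at [-0.902, 0.385, 0.008, 0, -1.194, -0.259], TCP at [249.029, -573.222, 256.312] pointing down, gripper open.
Joint ranges: [-3.14, 3.14], [-1.21, 2.06], [-1.07, 1.41], [-3.16, 2.05], [-2.99, -0.16], [-3.1, 3.1]. Speed limits (rad/s): [2.79, 2.79, 3.14, 3.14, 3.14, 3.14].

### API

Orientations are given as a unit quaternion [x, y, z, w].
In Python, from bench import read_state, get_image, job_done gives the robot as it stands.
- The arm moves only by the tool play_rows, never from a script. Its argument "series" is a list of rows, each a list of 6 numbers: the shift along the world's x, y, z in mm, then the turn, a rotation vector about the world's x, y, z in units of 6 degrees (1.0 is 6 degrees). A call has 1 to 20 rows; each row shifts and turns the commanded pose from where the row before left it; what a row does not reach is not made up. A row lasts 1/12 s, in which the tool goes at most 41.7 mm and 7.16 degrees, less where a joint would pass 70% of its speed; a pose out of reach is approached as far as the arm can. A call is refused whole if a number of a shift passes 41.7 or a number of a turn 1, either way. A call with a gripper value outside its range is refused whole. "gripper" is the opening, from 0 (shut) to 1 (fully open), set as the call begins (left out, the last holds). The fingers move at their own pace and stop on an object; the grip force is fixed at half the most. Time passes only in rows, so rows that do not move let the fingers close. It gives the time, the measured TCP pose, the force, the opening and the grip force at its end, in the units of the state.
- read_state(): the state, without advancing time (a new reading comes with each control period).
- get_image(name): name is "scene" or "top"; returns a dict with "image" (480x640x3 uint8, red, green, blue), "fx", "fy", "cx", "cy" (pixels), "eye" and "rotation" of the camera in the world. Camera axes: x right, y down, z forward; pixel columns grow to the right and rows downward; lengths in mm; the calibration is good to about 2 mm. A picture is of the moment at which its call begins. There is no depth.
- job_done(): hands the job in; it is judged then, once.
The state is a dict: "clock": time; "joints": joint angles; "joint_vel": joint speeds; "joint_efforts": joint torques, N m; "position": TCP position; "ee_rot": TCP orientation; "contact_force": force on the tool from outside, world axes, zero at the start; "wrist_torque": the same for the moment, N m; "gripper_width": finger opening in mm; "grasp_force": force on a finger pad.
Only numpy, scipy, OpenCV 4.12 (cv2) and the standard library are available. Lean on these libraries where they do the work, as an engineer would, in place of code of your own. Each camera call takes 0.05 s, during which the arm holds its last target. There are 200 camera calls.

### The job

Put the jar opener away: hang it by its open ring on the steel hook deep inside the low bamboo cabinet, so that it hangs there freely and still, handle down. Take the tool with the open ring, not the one with the solid disc.

Things in the scene. Friction and masses are not known exactly. Their poses are not given: they have to be found in the camera images.
- opener: Jar opener lying flat, 193 mm long, 95 to 160 g: bamboo handle 118 x 20 x 14 mm (long, wide, thick), at one end a rigid open aluminium ring. Origin: underside of the handle at its grip point, 50 mm from its tail. x runs along the handle to the ring, y across the 20 mm width, z up through the thickness. Balances about 48 mm from the origin towards the ring. A look-alike has a solid disc instead.
- opener_ring (a point): Centre of the opener's ring (79 mm outside, 65 mm clear opening, wire 7 mm thick), at x = 103 mm, z = 7 mm from the opener's origin, with its axes; z is the ring's axis, along which the hook passes through.
- hook (a point): Steel hook in the cabinet; point on its prong's axis, 215 mm above the counter. x points level into the cabinet, z up. The prong, 6 mm round, runs level from the back rail (x = +40 mm; plate face +36) to x = -31 mm; its tip then rises at 45 degrees to x = -40, z = +9 mm. Roof underside at z = +45 mm. No gripper fits in: tilt the handle 30 to 45 degrees, ring up and forward; let go and it swings down.
- cabinet: Low bamboo cabinet fixed on the counter; origin on the counter right under the hook point, axes as the hook's. Front open to -x: roof and side walls begin at x = -88 mm and end at +52. Roof 260 to 272 mm high, a clear pane in a bamboo frame. Side walls 12 mm thick, inner faces at y = +-126 mm. Floor 12 mm. Back open but for a rail and a low board. An 8 mm flap lies in front, to x = -159 mm.
Not all that is in view belongs to the job. Leave any green or yellow look-alike of the opener alone.

How it is judged:
By the outcome, as a careful person would: the job done as asked, in the order asked, and still so for the second after the job is handed in, with the robot touching nothing.
It also fails if it takes over 46 s, if anything falls off the work surface, if the arm or the gripper's body presses on something with over 40 N, if the wrist force passes 120 N, or if a joint passes its speed limit or range.

## Working session

There is one attempt and no reset: what is moved stays moved. The work goes in short steps, Python scripts to look and compute and a tool call to move; the robot and the scene stay as the last step left them, time stands still between calls to the robot, and variables do not carry over. Pictures are saved under pics/ and viewed, at most 12 in all, crops included, and the job is handed in when it is done.

Besides the shell and the picture viewer there is one more tool, called after "Call:" as a command line: name --pt "numbers of a row" for each row, then --argument value for the rest. play_rows: Moves the arm, as the interface text tells. Its arguments: {"type":"object","properties":{"series":{"type":"array","items":{"type":"array","items":{"type":"number"}}},"gripper":{"type":"number"}},"required":["series"]}

```bash
mkdir -p pics; cat > h.py <<'E'
import numpy as np, cv2
from bench import *
def snap(n,f):
    d=get_image(n); cv2.imwrite('pics/'+f,cv2.cvtColor(d['image'],cv2.COLOR_RGB2BGR)); return d
def ray(d,u,v):
    r=np.array([(u-d['cx'])/d['fx'],(v-d['cy'])/d['fy'],1.]); r=np.array(d['rotation'])@r
    return np.array(d['eye']),r/np.linalg.norm(r)
def plane(d,u,v,z):
    e,r=ray(d,u,v); return e+r*(z-e[2])/r[2]
def proj(d,p):
    c=np.array(d['rotation']).T@(np.array(p)-np.array(d['eye'])); return np.array([d['fx']*c[0]/c[2]+d['cx'],d['fy']*c[1]/c[2]+d['cy']])
E
python3 - <<'E'
from h import *
for n in('scene','top'):
    d=snap(n,n+'1.png'); print(n,d['fx'],d['cx'],d['cy'],d['eye'],np.round(d['rotation'],3).tolist())
print(read_state())
E
```

```text
scene 477.0355448636857 318.25025008265493 238.37328517967376 [1304.87390342 -401.60730499 1041.16440376] [0.732, 0.563, -0.23, -0.308]
top 624.4761613594911 324.19655326024366 235.0492362498592 [ 327.96034318 -148.89908816 1723.82255673] [0.71, -0.704, 0.023, -0.026]
{'clock': 0.1, 'joints': array([-9.02378218e-01,  3.85483941e-01,  6.74896744e-03, -4.14459265e-04,
       -1.19402101e+00, -2.58616393e-01]), 'joint_vel': array([ 0.00024164, -0.00254328,  0.00349956,  0.00132359,  0.00133018,
        0.00093537]), 'joint_efforts': array([-4.73415075e-04, -3.93319595e+01,  1.88927811e+01,  4.19791907e+00,
       -2.59018554e-03,  7.19244184e-06]), 'position': array([ 248.8460089 , -572.79981889,  255.32610577]), 'ee_rot': array([-2.03395156e-01,  9.79096223e-01,  9.62561852e-04, -2.65783649e-04]), 'contact_force': array([-0.10027638,  0.31090661, -0.79328911]), 'wrist_torque': array([-0.00209228,  0.03469207,  0.00544752]), 'grasp_force': 0.0, 'gripper_width': 85.59203081320992}
```

View pics/scene1.png

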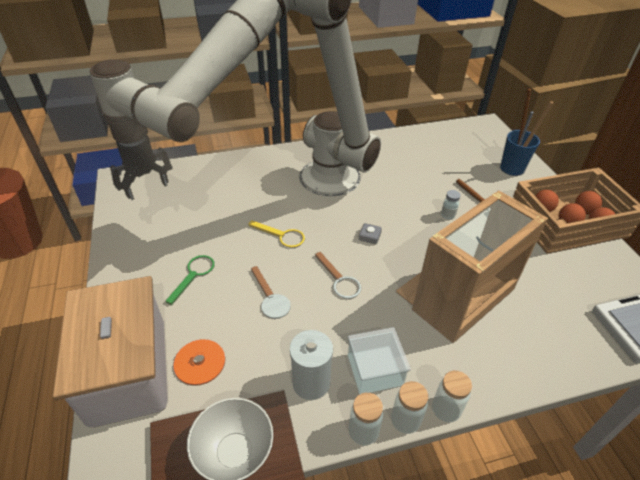

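View pics/top1.png

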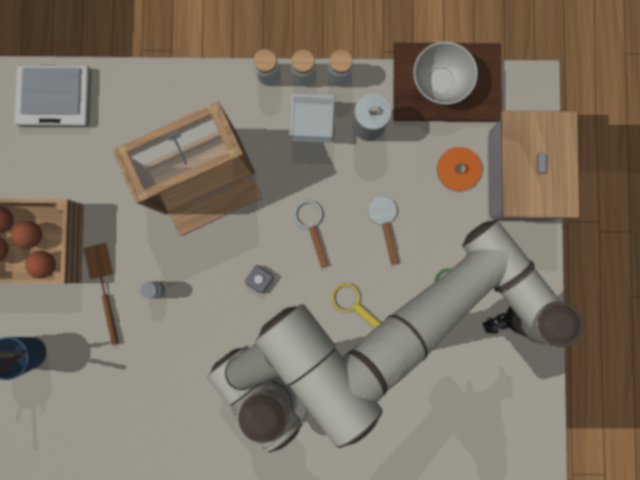

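The scene view shows the open ring at about (346,288) with its handle running to (320,255). The solid disc is at (275,305). In the top view the ring is at (310,213), and the cabinet is at about (185,160) with its flap at (213,205). The rotation comes as a quaternion. Next I'll zoom in.

```bash
sed -i 's/import numpy as np, cv2/import numpy as np, cv2\nfrom scipy.spatial.transform import Rotation as R/; s/np.array(d\[.rotation.\])/R.from_quat(d["rotation"]).as_matrix()/' h.py
python3 - <<'E'
from h import *
d=get_image('top'); im=cv2.cvtColor(d['image'],cv2.COLOR_RGB2BGR)
s=get_image('scene'); sm=cv2.cvtColor(s['image'],cv2.COLOR_RGB2BGR)
a=cv2.resize(im[95:275,100:340],None,fx=3.3,fy=3.3,interpolation=cv2.INTER_CUBIC)
cv2.imwrite('pics/c1.png',a)
cv2.imwrite('pics/c2.png',cv2.resize(sm[180:350,310:560],None,fx=3.2,fy=3.2,interpolation=cv2.INTER_CUBIC))
print(plane(d,310,213,7),plane(s,346,288,7))
E
```

```text
[ 509.21651671 -100.83285694    7.        ] [511.12326904 -95.51578677   7.        ]
```

View pics/c1.png

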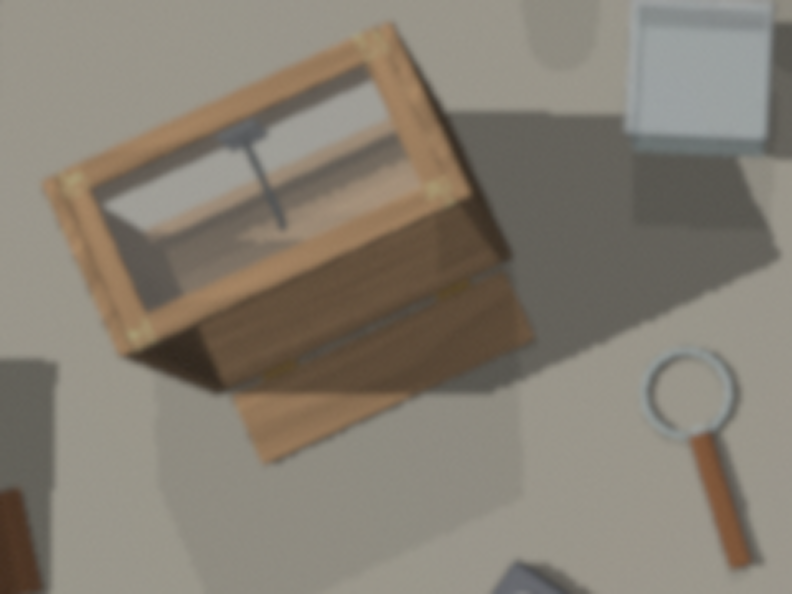

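View pics/c2.png

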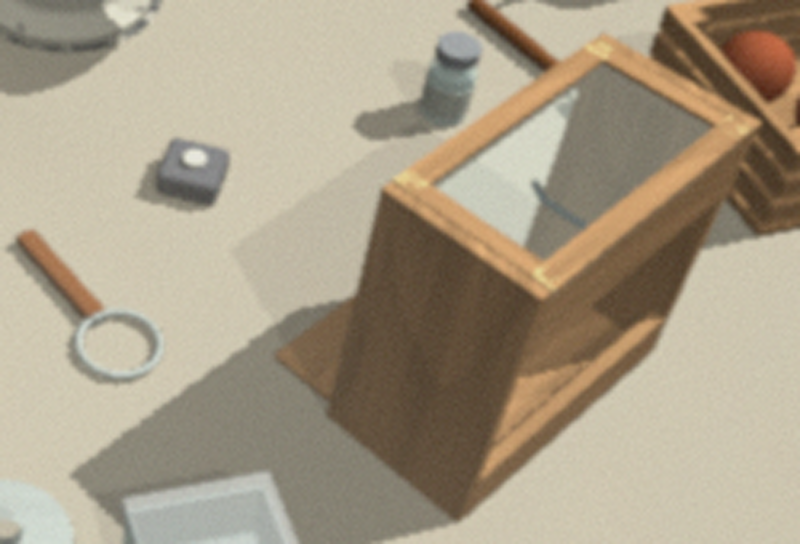

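The top crop shows the ring is open, at crop (689,392), with its tail at (738,567). The roof corners are at (44,182), (392,22), (470,195) and (125,352), and the hook tip is at (283,228). In the scene crop the roof corners are at (388,188), (605,38), (760,125) and (543,300), and the tip is at (535,182).

```bash
python3 - <<'E'
from h import *
from scipy.optimize import least_squares
D={n:get_image(n) for n in('top','scene')}
T=np.array([[44,182],[392,22],[470,195],[125,352]])/3.3+[100,95]
S=np.array([[543,300],[388,188],[605,38],[760,125]])/3.2+[310,180]
print('top',[plane(D['top'],*p,272).round(1) for p in T]); print('sc',[plane(D['scene'],*p,272).round(1) for p in S])
# cabinet-frame corners: top order: back-left(+y), back-right, front-right, front-left ; x into cabinet
C=np.array([[52,138,272],[52,-138,272],[-88,-138,272],[-88,138,272]])
def world(q,c): return R.from_euler('z',q[2]).apply(c)+[q[0],q[1],0]
for use in('top','scene','both'):
    def f(q):
        w=world(q,C); r=[]
        if use!='scene': r+=[proj(D['top'],a)-b for a,b in zip(w,T)]
        if use!='top':
            Sm={0:S[3],1:S[0],2:S[1],3:S[2]}
            r+=[proj(D['scene'],w[i])-Sm[i] for i in range(4)]
        return np.ravel(r)
    s=least_squares(f,[560,120,.4]); print(use,s.x.round(3),np.abs(s.fun).max().round(2))
q=s.x
print('tip pred',world(q,[[-40,0,224]])[0])
# triangulate tip
e1,r1=ray(D['top'],283/3.3+100,228/3.3+95); e2,r2=ray(D['scene'],535/3.2+310,182/3.2+180)
A=np.c_[r1,-r2]; t=np.linalg.lstsq(A,e2-e1,rcond=None)[0]; print('tip tri',e1+r1*t[0],e2+r2*t[1])
# opener
for n,box in(('top',(285,195,340,275)),('scene',(305,245,370,305))):
    im=D[n]['image']; x0,y0,x1,y1=box; c=im[y0:y1,x0:x1].astype(int)
    m=(c[...,0]-c[...,2]>45).astype(np.uint8)
    k,l,st,ce=cv2.connectedComponentsWithStats(m); i=1+st[1:,4].argmax()
    ys,xs=np.where(l==i); P=np.array([plane(D[n],x+x0,y+y0,10)[:2] for x,y in zip(xs,ys)],np.float32)
    (cx,cy),sz,a=cv2.minAreaRect(P); print(n,len(P),'rect',cx,cy,sz,a)
    pc=P-P.mean(0); v=np.linalg.svd(pc)[2][0]; pr=pc@v; print('mean',P.mean(0),'dir',v,np.degrees(np.arctan2(v[1],v[0])),pr.min(),pr.max())
    g=cv2.resize(im[y0:y1,x0:x1],None,fx=4,fy=4,interpolation=cv2.INTER_CUBIC)
    if n=='top':
        h=cv2.HoughCircles(cv2.cvtColor(g,cv2.COLOR_RGB2GRAY),cv2.HOUGH_GRADIENT,1,200,param1=80,param2=20,minRadius=40,maxRadius=65)
        print(h); u=h[0,0,:2]/4+[x0,y0]; print('ring',plane(D[n],*u,7))
E
```

```text
top [array([626.3, 356.7, 272. ]), array([744.4, 110.4, 272. ]), array([619.3,  52.2, 272. ]), array([504.6, 295.2, 272. ])]
sc [array([749.1, 115. , 272. ]), array([625.1,  59.2, 272. ]), array([511.7, 299.6, 272. ]), array([633.1, 359.4, 272. ])]
top [6.39934e+02 2.11396e+02 4.46000e-01] 1.51
scene [6.44995e+02 2.16822e+02 4.46000e-01] 1.94
both [6.42596e+02 2.14365e+02 4.47000e-01] 3.35
tip pred [606.52174249 197.08441032 224.        ]
tip tri [603.39932089 196.34199253 223.19231715] [605.16733836 199.97337492 224.35228532]
top 234 rect 416.9634094238281 -123.2474365234375 (111.37496948242188, 15.644929885864258) 18.925256729125977
mean [ 416.82214 -123.31083] dir [-0.9498841 -0.3126022] -161.78387 -55.858593 55.571896
NoneTraceback (most recent call last):
  File "<stdin>", line 35, in <module>
TypeError: 'NoneType' object is not subscriptable
```

```bash
python3 - <<'E'
from h import *
for n,box in(('top',(285,195,340,275)),('scene',(305,245,370,305))):
    d=get_image(n); x0,y0,x1,y1=box
    c=cv2.resize(d['image'][y0:y1,x0:x1],None,fx=4,fy=4,interpolation=cv2.INTER_LINEAR).astype(int)
    px=lambda x,y:((x+.5)/4-.5+x0,(y+.5)/4-.5+y0)
    rb=c[...,0]-c[...,2]
    def big(m):
        k,l,st,ce=cv2.connectedComponentsWithStats(m.astype(np.uint8)); i=1+st[1:,4].argmax(); return np.where(l==i)
    ys,xs=big(rb>50)
    P=np.array([plane(d,*px(x,y),12)[:2] for x,y in zip(xs,ys)]); m=P.mean(0); v=np.linalg.svd(P-m,full_matrices=False)[2][0]; v*=np.sign(v[0]); pr=(P-m)@v
    print(n,'handle',m.round(1),np.degrees(np.arctan2(v[1],v[0])).round(1),pr.min().round(1),pr.max().round(1), 'mid',(m+v*(pr.min()+pr.max())/2).round(1))
    print('bg rb',np.median(rb))
    ys,xs=big(rb<np.median(rb)-8)
    Q=np.array([plane(d,*px(x,y),7)[:2] for x,y in zip(xs,ys)],np.float32)
    print(' ring',cv2.minEnclosingCircle(Q),Q.mean(0),len(Q))
E
```

```text
top handle [ 417.1 -123.1] 18.3 -55.2 55.4 mid [ 417.2 -123.1]
bg rb 15.0
 ring ((506.96240234375, -95.08079528808594), 41.00178909301758) [509.5534  -94.43085] 4424
scene handle [ 418.5 -120.2] 18.1 -59.8 56.5 mid [ 417.  -120.7]
bg rb 29.0
 ring ((505.1976623535156, -96.24652099609375), 45.03268051147461) [508.59366 -93.92447] 4730
```

Call:
play_rows --pt "5 15 0 0 0 0" --pt "10 30 0 0 0 -0.1" --pt "12 34 0 0 0 -0.1" --pt "12 34 0 0 0 -0.1" --pt "12 34 0 0 0 -0.1" --pt "12 34 0 0 0 -0.1" --pt "12 34 0 0 0 -0.1" --pt "12 34 0 0 0 -0.1" --pt "12 34 0 0 0 -0.1" --pt "12 34 -10 0 0 -0.1" --pt "12 34 -20 0 0 -0.1" --pt "12 33 -30 0 0 -0.05" --pt "12 32 -35 0 0 0" --pt "12 20 -30 0 0 0" --pt "8 10 -15 0 0 0" --pt "3 2 -6 0 0 0" --pt "0 0 0 0 0 0" --pt "0 0 0 0 0 0" --gripper 0.7

```text
clock: 1.9
position: [416.4, -133.5, 118.9]
ee_rot: [-0.149, 0.989, -0.0, 0.0]
contact_force: [-0.7, 0.3, 0.3]
gripper_width: 59.9
grasp_force: 0.0
```

Call:
play_rows --pt "-4 4 -10 0 0 0.1" --pt "-4 5 -20 0 0 0" --pt "0 0 -22 0 0 0" --pt "0 0 -18 0 0 0" --pt "0 0 -10 0 0 0" --pt "0 0 0 0 0 0" --pt "0 0 0 0 0 0"

```text
clock: 2.48
position: [408.5, -124.9, 39.3]
ee_rot: [-0.154, 0.988, -0.0, 0.001]
contact_force: [0.2, -0.3, -0.4]
gripper_width: 59.5
grasp_force: 0.0
```

```bash
python3 - <<'E'
from h import *
s=get_image('scene'); cv2.imwrite('pics/g1.png',cv2.resize(cv2.cvtColor(s['image'],cv2.COLOR_RGB2BGR)[170:320,240:420],None,fx=4,fy=4))
st=read_state(); print(st['joints'].round(3),st['position'].round(1))
E
```

```text
[ 0.087  0.368 -0.729  0.    -0.471 -1.349] [ 408.9 -124.8   39.6]
```

View pics/g1.png

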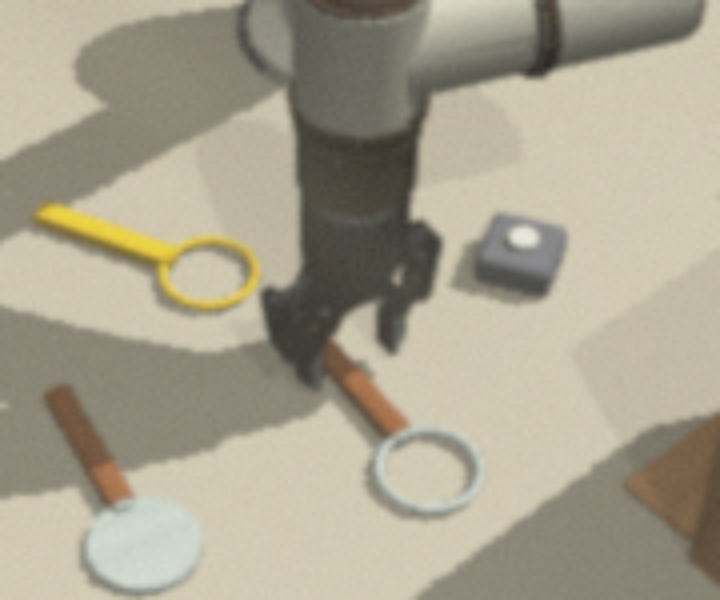

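The fingers straddle the open-ring handle. Crop (345,360) is the grip area and (430,470) the ring. The forearm geometry limits forward tilt to about 30°, so I'll grasp with the tool leaned back 12° to gain handle tilt later.

Call:
play_rows --pt "2 0.6 0 -0.3 0.95 0" --pt "2 0.6 0 -0.3 0.95 0" --pt "0 0 -3 0 0 0" --pt "0 0 -4 0 0 0" --pt "0 0 -2 0 0 0" --pt "0 0 0 0 0 0" --pt "0 0 0 0 0 0"

```text
clock: 3.12
position: [411.3, -123.2, 29.7]
ee_rot: [-0.153, 0.983, -0.016, -0.103]
contact_force: [-0.1, -0.6, -0.4]
gripper_width: 59.6
grasp_force: 0.0
```

Call:
play_rows --pt "0 0 0 0 0 0" --pt "0 0 0 0 0 0" --pt "0 0 0 0 0 0" --pt "0 0 0 0 0 0" --pt "0 0 0 0 0 0" --pt "0 0 0 0 0 0" --pt "0 0 0 0 0 0" --pt "0 0 0 0 0 0" --pt "0 0 0 0 0 0" --pt "0 0 0 0 0 0" --gripper 0

```text
clock: 3.95
position: [412.2, -123.1, 29.9]
ee_rot: [-0.154, 0.983, -0.016, -0.103]
contact_force: [-0.7, -0.3, 5.5]
gripper_width: 18.3
grasp_force: 59.2
```

```bash
cat > kin.py <<'E'
from h import *
from scipy.optimize import least_squares
def fk(q,p):  # p: a1,L2,L3,d1,t,lat -> TCP pos, tool z
    a,L2,L3,d1,t,lat=p; j1,j2,j3,j4,j5,j6=q
    A=R.from_euler('z',j1)*R.from_euler('y',j2-j3)      # forearm along local +x
    B=A*R.from_euler('x',j4)*R.from_euler('y',-j5)
    w=R.from_euler('z',j1).apply([a+L2*np.sin(j2),-lat,d1+L2*np.cos(j2)])+A.apply([L3,0,0])
    return w+B.apply([t,0,0]),B
E
python3 - <<'E'
from kin import *
s=read_state(); print(s['joints'].round(4),s['position'].round(1))
obs=[([-.902,.385,.008,0,-1.194,-.259],[249.03,-573.22,256.31]),([.087,.368,-.729,0,-.471,-1.349],[408.7,-124.8,39.5]),(s['joints'],s['position'])]
for L in(425,450):
    o=least_squares(lambda p:np.r_[np.ravel([fk(q,p)[0]-x for q,x in obs]),.01*(p[1]-L)],[50,L,425,287,270,160]); print(o.x.round(1),np.abs(o.fun).max())
print(fk(s['joints'],o.x)[1].apply([1,0,0]),R.from_quat(s['ee_rot']).apply([0,0,1]))
E
```

```text
[ 0.1166  0.457  -0.6403  0.0626 -0.6795 -1.4296] [ 412.2 -123.1   29.9]
[153.  133.5 428.9 344.7  52.1 164. ] 8.362530949794888
[151.6 137.4 428.8 342.5  53.6 164.1] 8.40104851053458
[-0.2066051   0.01536229 -0.9783038 ] [-0.19745932 -0.06270155 -0.9783038 ]
```

```bash
sed -i "s/from_euler('x',j4)/from_euler('x',-j4)/" kin.py
python3 - <<'E'
from kin import *
s=read_state()
obs=[([-.902,.385,.008,0,-1.194,-.259],[249.03,-573.22,256.31]),([.087,.368,-.729,0,-.471,-1.349],[408.7,-124.8,39.5]),(s['joints'],s['position'])]
for L in(400,425,450):
    o=least_squares(lambda p:np.r_[np.ravel([fk(q,p)[0]-x for q,x in obs]),.05*(p[1]-L),.05*(p[0]-50)],[50,L,425,287,270,160]); print(o.x.round(1),np.abs(o.fun).max())
    print(fk(s['joints'],o.x)[1].apply([1,0,0]),R.from_quat(s['ee_rot']).apply([0,0,1]))
E
```

```text
[ 56.7 411.7 421.6 208.2 177.5 161. ] 2.1167824208566373
[-0.19745932 -0.06270155 -0.9783038 ] [-0.19745932 -0.06270155 -0.9783038 ]
[ 50.2 430.3 421.2 197.9 184.7 160.9] 1.9324772485709332
[-0.19745932 -0.06270155 -0.9783038 ] [-0.19745932 -0.06270155 -0.9783038 ]
[ 43.6 449.  420.7 187.6 191.8 160.8] 1.7481719730000123
[-0.19745932 -0.06270155 -0.9783038 ] [-0.19745932 -0.06270155 -0.9783038 ]
```

```bash
cat > plan.py <<'E'
from kin import *
H=np.array([642.,213.5,215.]); YAW=0.447; P=[50.2,430.3,421.2,197.9,184.7,161]
# tool orientation in opener frame & TCP in opener frame, from the grasp
g=R.from_quat([-.154,.983,-.016,-.103]); TO=R.from_euler('z',np.radians(17.8)).inv()*g
TCPO=np.array([4.,0,30.]); RING=np.array([103.,0,7.])
def target(cx,cz,th,yaw=YAW,cy=0,n=None):
    O=R.from_euler('z',yaw)*R.from_euler('y',-np.radians(th))
    c=H+R.from_euler('z',YAW).apply([cx,cy,cz]); return c+O.apply(TCPO-RING),O*TO
def ik(p,rot,q0):
    zt=rot.apply([0,0,1])
    f=lambda q:np.r_[(fk(np.r_[q,0],P)[0]-p)/100,fk(np.r_[q,0],P)[1].apply([1,0,0])-zt]
    return least_squares(f,q0)
E
python3 - <<'E'
from plan import *
for yaw in(25.6,12):
  for th in(36,40,44):
    q=np.array([.4,.2,-.9,0,-.3])
    for cx in(-180,-140,-100,-60,-30):
        p,r=target(cx,4,th,np.radians(yaw)); o=ik(p,r,q); q=o.x
        print(yaw,th,cx,p.round(0),q.round(2),round(o.cost,4))
E
```

```text
25.6 36 -180 [395.  95. 179.] [ 0.69 -0.19 -0.89  0.22 -0.47] 0.0
25.6 36 -140 [431. 113. 179.] [ 0.66 -0.07 -0.79  0.21 -0.44] 0.0
25.6 36 -100 [467. 130. 179.] [ 0.64  0.03 -0.7   0.19 -0.44] 0.0
25.6 36 -60 [503. 147. 179.] [ 0.62  0.12 -0.59  0.17 -0.45] 0.0
25.6 36 -30 [531. 160. 179.] [ 0.61  0.19 -0.51  0.15 -0.46] 0.0
25.6 40 -180 [398.  97. 173.] [ 0.7  -0.18 -0.93  0.33 -0.37] 0.0
25.6 40 -140 [434. 114. 173.] [ 0.67 -0.07 -0.83  0.31 -0.34] 0.0
25.6 40 -100 [470. 131. 173.] [ 0.65  0.04 -0.73  0.28 -0.34] 0.0
25.6 40 -60 [506. 148. 173.] [ 0.63  0.13 -0.63  0.25 -0.34] 0.0
25.6 40 -30 [533. 161. 173.] [ 0.61  0.19 -0.55  0.23 -0.35] 0.0
25.6 44 -180 [401.  98. 167.] [ 0.71 -0.17 -0.96  0.53 -0.28] 0.0
25.6 44 -140 [437. 115. 167.] [ 0.67 -0.05 -0.86  0.51 -0.25] 0.0
25.6 44 -100 [473. 133. 167.] [ 0.65  0.05 -0.76  0.47 -0.24] 0.0
25.6 44 -60 [509. 150. 167.] [ 0.63  0.14 -0.66  0.41 -0.24] 0.0
25.6 44 -30 [536. 163. 167.] [ 0.62  0.2  -0.58  0.37 -0.25] 0.0
12 36 -180 [388. 116. 179.] [ 0.82 -0.2  -0.9   0.45 -0.56] 0.0
12 36 -140 [424. 134. 179.] [ 0.77 -0.08 -0.8   0.45 -0.53] 0.0
12 36 -100 [460. 151. 179.] [ 0.74  0.03 -0.7   0.43 -0.52] 0.0
12 36 -60 [496. 168. 179.] [ 0.71  0.12 -0.6   0.41 -0.52] 0.0
12 36 -30 [523. 181. 179.] [ 0.69  0.19 -0.52  0.39 -0.52] 0.0
12 40 -180 [391. 117. 173.] [ 0.84 -0.19 -0.93  0.61 -0.5 ] 0.0
12 40 -140 [427. 134. 173.] [ 0.79 -0.07 -0.84  0.61 -0.46] 0.0
12 40 -100 [463. 151. 173.] [ 0.75  0.03 -0.73  0.6  -0.45] 0.0
12 40 -60 [499. 169. 173.] [ 0.72  0.13 -0.63  0.57 -0.44] 0.0
12 40 -30 [526. 182. 173.] [ 0.7   0.19 -0.55  0.54 -0.45] 0.0
12 44 -180 [394. 118. 167.] [ 0.85 -0.18 -0.97  0.81 -0.45] 0.0
12 44 -140 [430. 135. 167.] [ 0.8  -0.06 -0.87  0.83 -0.41] 0.0
12 44 -100 [467. 152. 167.] [ 0.76  0.04 -0.77  0.82 -0.39] 0.0
12 44 -60 [503. 169. 167.] [ 0.73  0.13 -0.66  0.79 -0.38] 0.0
12 44 -30 [530. 182. 167.] [ 0.71  0.2  -0.58  0.75 -0.38] 0.0
```

Call:
play_rows --pt "0 0 8 0 0 0" --pt "0 0 15 0 0 0" --pt "0 0 25 0 0 0" --pt "0 0 30 0 0 0" --pt "0 0 30 0 0 0" --pt "0 0 20 0 0 0" --pt "0 0 8 0 0 0" --pt "0 0 0 0 0 0" --pt "0 0 0 0 0 0"

```text
clock: 4.7
position: [411.3, -122.9, 164.7]
ee_rot: [-0.153, 0.983, -0.015, -0.103]
contact_force: [-0.6, -0.6, -2.2]
gripper_width: 18.2
grasp_force: 58.7
```

```bash
python3 - <<'E'
from plan import *
s=read_state(); p,r=target(-160,4,42); d=(r*R.from_quat(s['ee_rot']).inv()).as_rotvec(degrees=True)/6
print(p.round(1),(p-s['position']).round(1),d.round(2),np.linalg.norm(d),s['joints'].round(3))
E
```

```text
[417.5 105.9 169.8] [  6.2 228.7   5.1] [ 2.58 -6.52  1.25] 7.121610608267675 [ 0.117  0.237 -0.5    0.044 -1.04  -1.404]
```

Call:
play_rows --pt "0.5 10 0.5 0.1 -0.25 0.05" --pt "0.5 20 0.5 0.2 -0.55 0.1" --pt "0.5 23 0.5 0.26 -0.65 0.12" --pt "0.5 25 0.5 0.28 -0.7 0.14" --pt "0.5 25 0.5 0.28 -0.7 0.14" --pt "0.5 25 0.5 0.28 -0.7 0.14" --pt "0.5 25 0.5 0.28 -0.7 0.14" --pt "0.5 25 0.5 0.28 -0.7 0.14" --pt "0.5 20 0.5 0.26 -0.65 0.12" --pt "0.7 15 0.5 0.2 -0.5 0.1" --pt "1 10 0 0.16 -0.42 0.06" --pt "0 5.7 0 0 0 0" --pt "0 0 0 0 0 0" --pt "0 0 0 0 0 0" --pt "0 0 0 0 0 0" --pt "0 0 0 0 0 0"

```text
clock: 6.03
position: [421.6, 99.2, 188.2]
ee_rot: [-0.216, 0.944, 0.062, 0.24]
contact_force: [-0.6, 0.1, -1.6]
gripper_width: 18.0
grasp_force: 59.5
```

```bash
python3 - <<'E'
from plan import *
s=read_state(); p,r=target(-160,4,42); print((p-s['position']).round(1),((r*R.from_quat(s['ee_rot']).inv()).as_rotvec(degrees=True)/6).round(2),s['joints'].round(3))
O=R.from_quat(s['ee_rot'])*TO.inv()
out=[]
for n in('scene','top'):
    d=get_image(n); im=cv2.cvtColor(d['image'],cv2.COLOR_RGB2BGR)
    o=s['position']-O.apply(TCPO)
    c=proj(d,o+O.apply(RING)); print(n,'ring pred',c.round(1),'tail',proj(d,o+O.apply([-50,0,7])).round(1),'tip',proj(d,H+R.from_euler('z',YAW).apply([-40,0,9])).round(1))
    x,y=(int(v)-(60 if i==0 else 55) for i,v in enumerate(c)); x=max(x,0)
    out.append(cv2.resize(im[y:y+130,x:x+130],(400,400),interpolation=cv2.INTER_CUBIC)); print(x,y)
cv2.imwrite('pics/s2.png',np.hstack(out))
E
```

```text
[ -4.1   6.7 -18.3] [-0.02 -0.25 -0.06] [ 0.618 -0.063 -0.991  0.435 -0.16  -2.152]
scene ring pred [436.9 210.8] tail [398.3 216.3] tip [475.9 237.5]
376 155
top ring pred [207.9 204.8] tail [233.9 250.6] tip [185.8 163. ]
147 149
```

View pics/s2.png

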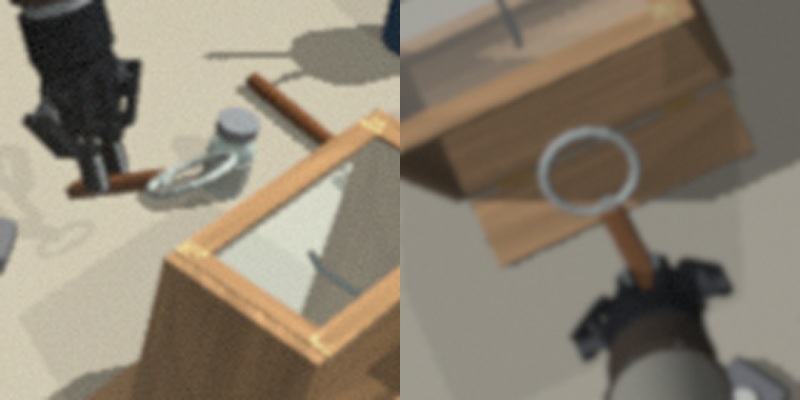

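The ring is held as predicted: the top crop gives (208,204) against a predicted (208,205). Joint 5 has hit its limit, so I'll refit the kinematics and replan.

```bash
python3 - <<'E'
from plan import *
s=read_state()
obs=[([-.902,.385,.008,0,-1.194,-.259],[249.03,-573.22,256.31]),([.087,.368,-.729,0,-.471,-1.349],[408.7,-124.8,39.5]),([ 0.1166,0.457,-0.6403,0.0626,-0.6795,-1.4296],[412.2,-123.1,29.9]),([ 0.117,0.237,-0.5,0.044,-1.04,-1.404],[411.3,-122.9,164.7]),(s['joints'],s['position'])]
o=least_squares(lambda p:np.ravel([fk(q,p)[0]-x for q,x in obs]),P); print(o.x.round(1).tolist(),o.fun.round(1))
P[:]=o.x
for yaw in(25.6,12,5):
  for th in(34,38,42):
    q=np.array([.6,0,-.9,.4,-.3]); L=[]
    for cx in(-160,-100,-60,-30):
        p,r=target(cx,4,th,np.radians(yaw)); o=ik(p,r,q); q=o.x; L.append((q[[3,4]].round(2).tolist(),round(o.cost,4)))
    print(yaw,th,L)
E
```

```text
[26.7, 550.7, 405.6, 238.6, 341.1, 154.8] [  8.1  -1.8   2.1  14.    6.3  10.8 -10.    0.8   8.1  -7.7   1.4   2.8
   5.5 -13.9 -23.8]
25.6 34 [([0.23, -0.42], np.float64(0.0)), ([0.2, -0.4], np.float64(0.0)), ([0.17, -0.41], np.float64(0.0)), ([0.16, -0.42], np.float64(0.0))]
25.6 38 [([0.4, -0.31], np.float64(0.0)), ([0.35, -0.29], np.float64(0.0)), ([0.3, -0.29], np.float64(0.0)), ([0.27, -0.3], np.float64(0.0))]
25.6 42 [([0.77, -0.21], np.float64(0.0)), ([0.72, -0.18], np.float64(0.0)), ([0.63, -0.17], np.float64(0.0)), ([0.55, -0.18], np.float64(0.0))]
12 34 [([0.48, -0.53], np.float64(0.0)), ([0.46, -0.49], np.float64(0.0)), ([0.43, -0.49], np.float64(0.0)), ([0.41, -0.49], np.float64(0.0))]
12 38 [([0.69, -0.48], np.float64(0.0)), ([0.68, -0.42], np.float64(0.0)), ([0.65, -0.41], np.float64(0.0)), ([0.62, -0.41], np.float64(0.0))]
12 42 [([0.95, -0.45], np.float64(0.0)), ([0.98, -0.38], np.float64(0.0)), ([0.96, -0.36], np.float64(0.0)), ([0.92, -0.35], np.float64(0.0))]
5 34 [([0.54, -0.6], np.float64(0.0)), ([0.52, -0.56], np.float64(0.0)), ([0.5, -0.55], np.float64(0.0)), ([0.48, -0.55], np.float64(0.0))]
5 38 [([0.72, -0.56], np.float64(0.0)), ([0.72, -0.51], np.float64(0.0)), ([0.7, -0.49], np.float64(0.0)), ([0.68, -0.49], np.float64(0.0))]
5 42 [([0.93, -0.55], np.float64(0.0)), ([0.97, -0.48], np.float64(0.0)), ([0.95, -0.46], np.float64(0.0)), ([0.93, -0.45], np.float64(0.0))]
```

```bash
cat > kin.py <<'E'
from h import *
from scipy.optimize import least_squares
def fk(q,p):  # a1,L2,L3,d1,t,lat, e(elbow), lat after j4, tool x offset
    a,L2,L3,d1,t,lat,e,l2=p; j1,j2,j3,j4,j5=q[:5]
    A=R.from_euler('z',j1)*R.from_euler('y',j2-j3)
    W=A*R.from_euler('x',-j4); B=W*R.from_euler('y',-j5)
    w=R.from_euler('z',j1).apply([a+L2*np.sin(j2),-lat,d1+L2*np.cos(j2)])+A.apply([L3,0,e])+W.apply([0,-l2,0])
    return w+B.apply([t,0,0]),B
E
cat > fit.py <<'E'
from plan import *
OBS=[([-.902,.385,.008,0,-1.194,-.259],[249.03,-573.22,256.31]),([.087,.368,-.729,0,-.471,-1.349],[408.7,-124.8,39.5]),([ 0.1166,0.457,-0.6403,0.0626,-0.6795,-1.4296],[412.2,-123.1,29.9]),([ 0.117,0.237,-0.5,0.044,-1.04,-1.404],[411.3,-122.9,164.7]),([ 0.618,-0.063,-0.991,0.435,-0.16,-2.152],[421.6,99.2,188.2])]
PR=np.array([50,425,425,300,250,80,0,80.])
o=least_squares(lambda p:np.r_[np.ravel([fk(q,p)[0]-x for q,x in OBS]),.02*(p-PR)],PR); P[:]=o.x
E
sed -i 's/^H=.*/H=np.array([642.,213.5,215.]); YAW=0.447; P=[0]*8/' plan.py
python3 - <<'E'
from fit import *
print(o.x.round(1).tolist(),o.fun.round(1))
s=read_state(); print(fk(s['joints'],P)[1].apply([1,0,0]),R.from_quat(s['ee_rot']).apply([0,0,1]))
for yaw in(25.6,12,5):
  for th in(34,38,42):
    q=np.array([.6,0,-.9,.4,-.3]); L=[]
    for cx in(-160,-100,-60,-30):
        p,r=target(cx,4,th,np.radians(yaw)); o=ik(p,r,q); q=o.x; L.append((q[[3,4]].round(2).tolist(),round(o.cost,4)))
    print(yaw,th,L)
E
```

```text
[0.4, 563.1, 421.9, 161.9, 272.2, 0.9, 0.1, 159.1] [ 0.1  0.1  0.1  0.1 -0.1  0.2 -0.2 -0.1  0.1  0.1 -0.   0.   0.1  0.1
 -0.4 -1.   2.8 -0.1 -2.8  0.4 -1.6  0.   1.6]
[ 0.42724356  0.22074616 -0.87677481] [ 0.42724356  0.22074616 -0.87677481]
25.6 34 [([0.25, -0.36], np.float64(0.0)), ([0.2, -0.37], np.float64(0.0)), ([0.17, -0.39], np.float64(0.0)), ([0.16, -0.41], np.float64(0.0))]
25.6 38 [([0.49, -0.18], np.float64(0.0)), ([0.4, -0.2], np.float64(0.0)), ([0.33, -0.23], np.float64(0.0)), ([0.28, -0.26], np.float64(0.0))]
25.6 42 [([0.89, 0.01], np.float64(0.0008)), ([0.73, -0.02], np.float64(0.0006)), ([0.69, -0.04], np.float64(0.0003)), ([0.68, -0.05], np.float64(0.0002))]
12 34 [([0.6, -0.35], np.float64(0.0)), ([0.56, -0.35], np.float64(0.0)), ([0.52, -0.36], np.float64(0.0)), ([0.48, -0.38], np.float64(0.0))]
12 38 [([1.22, -0.14], np.float64(0.0)), ([1.2, -0.14], np.float64(0.0)), ([1.09, -0.16], np.float64(0.0)), ([0.98, -0.19], np.float64(0.0))]
12 42 [([1.91, -0.01], np.float64(0.002)), ([2.2, 0.02], np.float64(0.0014)), ([2.34, 0.04], np.float64(0.0008)), ([2.39, 0.05], np.float64(0.0004))]
5 34 [([0.7, -0.39], np.float64(0.0)), ([0.67, -0.38], np.float64(0.0)), ([0.63, -0.39], np.float64(0.0)), ([0.59, -0.4], np.float64(0.0))]
5 38 [([1.22, -0.23], np.float64(0.0)), ([1.2, -0.22], np.float64(0.0)), ([1.13, -0.23], np.float64(0.0)), ([1.05, -0.25], np.float64(0.0))]
5 42 [([2.35, -0.01], np.float64(0.0003)), ([2.57, 0.02], np.float64(0.0)), ([2.96, 0.15], np.float64(0.0)), ([3.07, 0.2], np.float64(0.0))]
```

```bash
python3 - <<'E'
from fit import *
s=read_state(); p,r=target(-150,3,36); print((p-s['position']).round(1),((r*R.from_quat(s['ee_rot']).inv()).as_rotvec(degrees=True)/6).round(2))
p2,_=target(-30,3,36); print((p2-p).round(1))
E
```

```text
[ 0.8  9.1 -9.8] [-0.45  0.65 -0.05]
[108.2  51.9   0. ]
```

Call:
play_rows --pt "0.3 3 -3 -0.15 0.25 0" --pt "0.3 3 -3 -0.15 0.25 0" --pt "0.2 3 -3.8 -0.15 0.15 -0.05" --pt "0 0 0 0 0 0" --pt "0 0 0 0 0 0" --pt "0 0 0 0 0 0"

```text
clock: 6.63
position: [421.8, 107.9, 178.2]
ee_rot: [-0.217, 0.954, 0.046, 0.203]
contact_force: [-0.3, 0.6, -1.4]
gripper_width: 17.8
grasp_force: 59.4
```

```bash
cat > chk.py <<'E'
from fit import *
import sys
s=read_state(); O=R.from_quat(s['ee_rot'])*TO.inv(); c=s['position']+O.apply(RING-TCPO)
x=O.apply([1,0,0]); print('ring in hook frame',R.from_euler('z',-YAW).apply(c-H).round(1),'tilt',np.degrees(np.arcsin(x[2])).round(1),'yaw off',(np.degrees(np.arctan2(x[1],x[0])-YAW)).round(1),'j',s['joints'].round(2),'y_o z',O.apply([0,1,0])[2].round(3))
p,r=target(*map(float,sys.argv[1:4])); print('go',(p-s['position']).round(1),((r*R.from_quat(s['ee_rot']).inv()).as_rotvec(degrees=True)/6).round(2))
E
python3 chk.py -150 3 36
```

```text
ring in hook frame [-150.6    0.     2.8] tilt 36.0 yaw off 0.1 j [ 0.66 -0.02 -0.92  0.33 -0.28 -2.08] y_o z -0.0
go [0.5 0.3 0.2] [ 0.   -0.   -0.01]
```

Call:
play_rows --pt "5 2.4 0 0 0 0" --pt "10 4.8 0 0 0 0" --pt "12 5.8 0 0 0 0" --pt "12 5.8 0 0 0 0" --pt "8 3.8 0 0 0 0" --pt "4 1.9 0 0 0 0" --pt "0 0 0 0 0 0" --pt "0 0 0 0 0 0" --pt "0 0 0 0 0 0"

```text
clock: 7.38
position: [472.5, 132.3, 178.2]
ee_rot: [-0.217, 0.954, 0.046, 0.203]
contact_force: [-0.2, -0.6, -1.3]
gripper_width: 18.1
grasp_force: 59.4
```

```bash
python3 chk.py -30 3 36; cat > pic.py <<'E'
import sys
from fit import *
out=[]
for n,(x,y) in(('scene',(400,160)),('top',(140,110))):
    im=cv2.cvtColor(get_image(n)['image'],cv2.COLOR_RGB2BGR)
    out.append(cv2.resize(im[y:y+130,x:x+100],(400,520),interpolation=cv2.INTER_CUBIC))
cv2.imwrite(sys.argv[1],np.hstack(out))
E
python3 pic.py pics/s3.png
```

```text
ring in hook frame [-94.3   0.2   2.7] tilt 36.0 yaw off 0.1 j [ 0.64  0.08 -0.79  0.27 -0.29 -2.  ] y_o z -0.0
go [58.  27.7  0.2] [ 0.01 -0.01 -0.01]
```

View pics/s3.png

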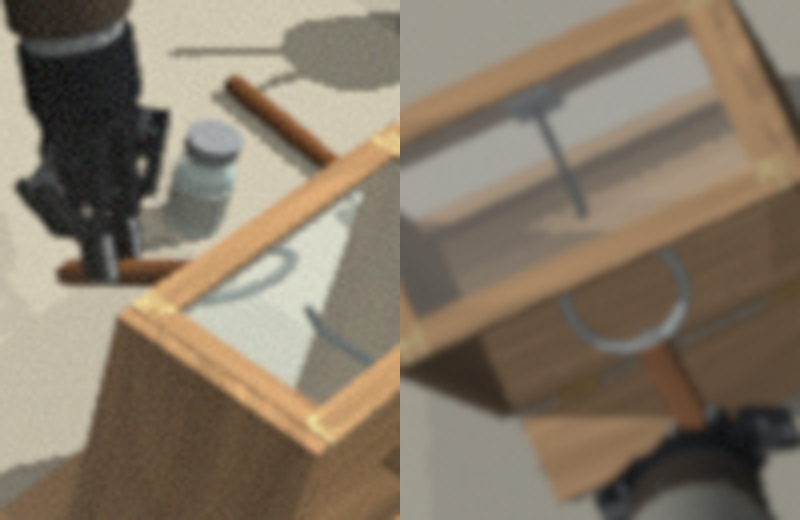

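The top crop shows the hook line passing about 10 crop px (5 mm) left of the ring centre (626,293). The tip is at (583,215). I'll trim +4 mm sideways and advance.

Call:
play_rows --pt "3 5 0 0 0 0" --pt "7 3.6 0 0 0 0" --pt "8 3.9 0 0 0 0" --pt "8 3.9 0 0 0 0" --pt "8 3.9 0 0 0 0" --pt "8 3.9 0 0 0 0" --pt "8 3.9 0 0 0 0" --pt "4 2 0 0 0 0" --pt "2 1 0 0 0 0" --pt "0 0 0 0 0 0" --pt "0 0 0 0 0 0" --pt "0 0 0 0 0 0"

```text
clock: 8.48
position: [528.7, 163.6, 178.4]
ee_rot: [-0.217, 0.954, 0.046, 0.203]
contact_force: [-0.1, 0.4, -1.2]
gripper_width: 18.0
grasp_force: 59.4
```

```bash
python3 chk.py -30 -14 36; python3 pic.py pics/s4.png
```

```text
ring in hook frame [-30.1   4.1   2.9] tilt 36.0 yaw off 0.1 j [ 0.62  0.19 -0.64  0.22 -0.33 -1.94] y_o z -0.0
go [  1.9  -3.5 -16.9] [ 0.   -0.   -0.01]
```

View pics/s4.png

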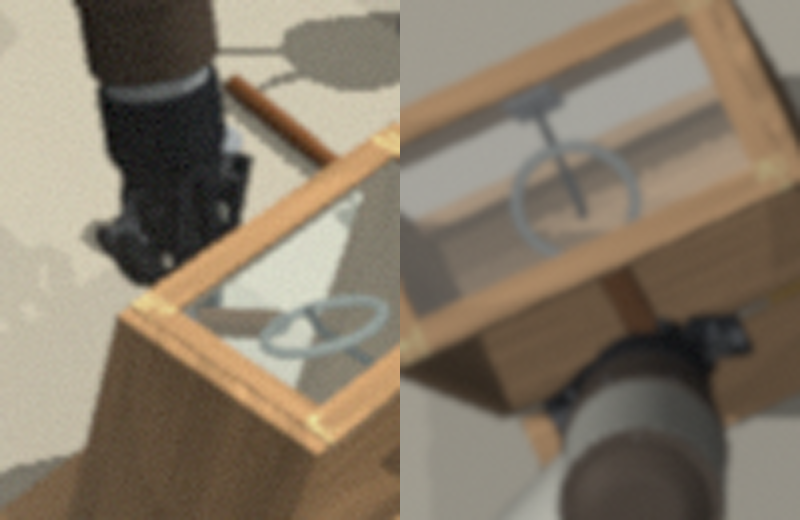

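The ring's far rim now crosses the prong at top crop (570,147), and the tip at (583,215) is inside the ring. I'll lower it onto the prong.

Call:
play_rows --pt "0 0 -3 0 0 0" --pt "0 0 -4 0 0 0" --pt "0 0 -4 0 0 0" --pt "0 0 -3 0 0 0" --pt "0 0 -1 0 0 0" --pt "0 0 0 0 0 0" --pt "0 0 0 0 0 0" --pt "0 0 0 0 0 0"

```text
clock: 9.25
position: [529.3, 164.0, 163.6]
ee_rot: [-0.217, 0.954, 0.046, 0.203]
contact_force: [0.2, 0.2, -0.8]
gripper_width: 18.0
grasp_force: 59.4
```

Call:
play_rows --pt "0 0 -0.8 0 0 0" --pt "0 0 -0.8 0 0 0" --pt "0 0 -0.8 0 0 0" --pt "0 0 0 0 0 0" --pt "0 0 0 0 0 0"

```text
clock: 9.67
position: [529.2, 164.0, 161.2]
ee_rot: [-0.218, 0.954, 0.046, 0.203]
contact_force: [-0.3, -0.2, -1.4]
gripper_width: 17.9
grasp_force: 59.5
```

Call:
play_rows --pt "0 0 -0.8 0 0 0" --pt "0 0 -0.8 0 0 0" --pt "0 0 -0.4 0 0 0" --pt "0 0 0 0 0 0" --pt "0 0 0 0 0 0"

```text
clock: 10.08
position: [529.8, 164.4, 159.8]
ee_rot: [-0.218, 0.953, 0.047, 0.204]
contact_force: [1.4, 0.6, 0.7]
gripper_width: 18.1
grasp_force: 59.6
```

Contact felt at the expected height, so the ring is resting on the prong. Releasing.

Call:
play_rows --pt "0 0 0 0 0 0" --pt "0 0 0 0 0 0" --pt "0 0 0 0 0 0" --pt "0 0 0 0 0 0" --pt "0 0 0 0 0 0" --pt "0 0 0 0 0 0" --pt "0 0 0 0 0 0" --pt "0 0 0 0 0 0" --pt "0 0 0 0 0 0" --pt "0 0 0 0 0 0" --pt "0 0 0 0 0 0" --pt "0 0 0 0 0 0" --gripper 0.6

```text
clock: 11.08
position: [529.1, 163.9, 159.1]
ee_rot: [-0.217, 0.954, 0.046, 0.203]
contact_force: [-0.2, 0.7, -0.8]
gripper_width: 51.7
grasp_force: 0.0
```

```bash
python3 pic.py pics/s5.png
```

```text
(no output)
```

View pics/s5.png

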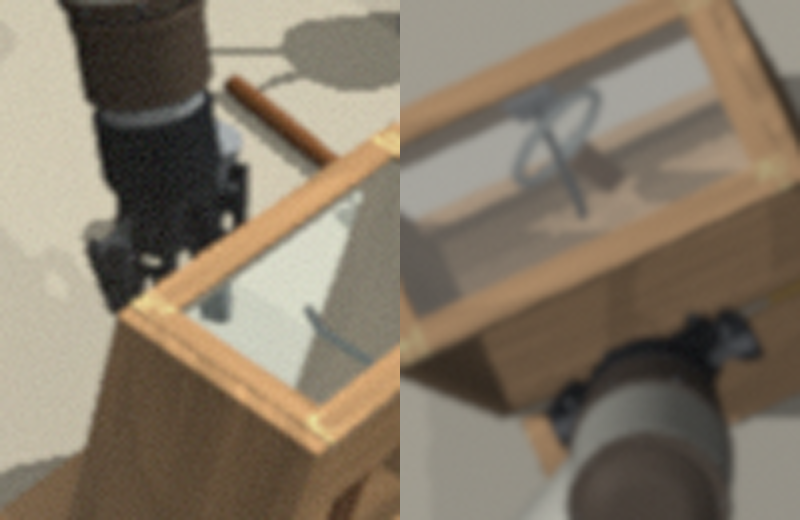

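The ring is threaded on the prong at top crop (560,140), with the handle hanging and still swinging. I'll back out and let it settle.

Call:
play_rows --pt "-5 -2.4 0 0 0 0" --pt "-10 -4.8 0 0 0 0" --pt "-15 -7.2 0 0 0 0" --pt "-20 -9.6 0 0 0 0" --pt "-20 -9.6 0 0 0 0" --pt "-20 -9.6 0 0 0 0" --pt "-15 -7.2 0 0 0 0" --pt "-8 -4 0 0 0 0" --pt "-3 -1.5 0 0 0 0" --pt "0 0 0 0 0 0" --pt "0 0 0 0 0 0" --pt "0 0 0 0 0 0" --pt "0 0 0 0 0 0" --pt "0 0 0 0 0 0" --pt "0 0 0 0 0 0" --pt "0 0 0 0 0 0" --pt "0 0 0 0 0 0" --pt "0 0 0 0 0 0" --pt "0 0 0 0 0 0" --pt "0 0 0 0 0 0"

```text
clock: 12.85
position: [413.1, 108.0, 159.1]
ee_rot: [-0.217, 0.954, 0.046, 0.203]
contact_force: [-0.1, -0.6, 0.4]
gripper_width: 51.0
grasp_force: 0.0
```

Call:
play_rows --pt "0 0 0 0 0 0" --pt "0 0 0 0 0 0" --pt "0 0 0 0 0 0" --pt "0 0 0 0 0 0" --pt "0 0 0 0 0 0" --pt "0 0 0 0 0 0" --pt "0 0 0 0 0 0" --pt "0 0 0 0 0 0" --pt "0 0 0 0 0 0" --pt "0 0 0 0 0 0" --pt "0 0 0 0 0 0" --pt "0 0 0 0 0 0" --pt "0 0 0 0 0 0" --pt "0 0 0 0 0 0" --pt "0 0 0 0 0 0" --pt "0 0 0 0 0 0" --pt "0 0 0 0 0 0" --pt "0 0 0 0 0 0" --pt "0 0 0 0 0 0" --pt "0 0 0 0 0 0"

```text
clock: 14.52
position: [413.1, 108.0, 159.1]
ee_rot: [-0.217, 0.954, 0.046, 0.203]
contact_force: [0.5, -0.1, 0.0]
gripper_width: 51.0
grasp_force: 0.0
```

Call:
play_rows --pt "0 0 0 0 0 0" --pt "0 0 0 0 0 0" --pt "0 0 0 0 0 0" --pt "0 0 0 0 0 0" --pt "0 0 0 0 0 0" --pt "0 0 0 0 0 0" --pt "0 0 0 0 0 0" --pt "0 0 0 0 0 0" --pt "0 0 0 0 0 0" --pt "0 0 0 0 0 0" --pt "0 0 0 0 0 0" --pt "0 0 0 0 0 0" --pt "0 0 0 0 0 0" --pt "0 0 0 0 0 0" --pt "0 0 0 0 0 0" --pt "0 0 0 0 0 0" --pt "0 0 0 0 0 0" --pt "0 0 0 0 0 0" --pt "0 0 0 0 0 0" --pt "0 0 0 0 0 0"

```text
clock: 16.18
position: [413.1, 108.0, 159.1]
ee_rot: [-0.217, 0.954, 0.046, 0.203]
contact_force: [0.3, -0.9, 0.6]
gripper_width: 51.6
grasp_force: 0.0
```

```bash
python3 pic.py pics/s6.png; python3 - <<'E'
from h import *
import time
L=[get_image('top')['image'][110:200,155:215].astype(float) for _ in range(10)]
print([round(np.abs(cv2.GaussianBlur(a-L[0],(5,5),0)).max(),1) for a in L[1:]])
E
```

```text
[np.float64(1.0), np.float64(1.0), np.float64(1.1), np.float64(1.1), np.float64(1.0), np.float64(0.9), np.float64(1.0), np.float64(1.0), np.float64(0.9)]
```

View pics/s6.png

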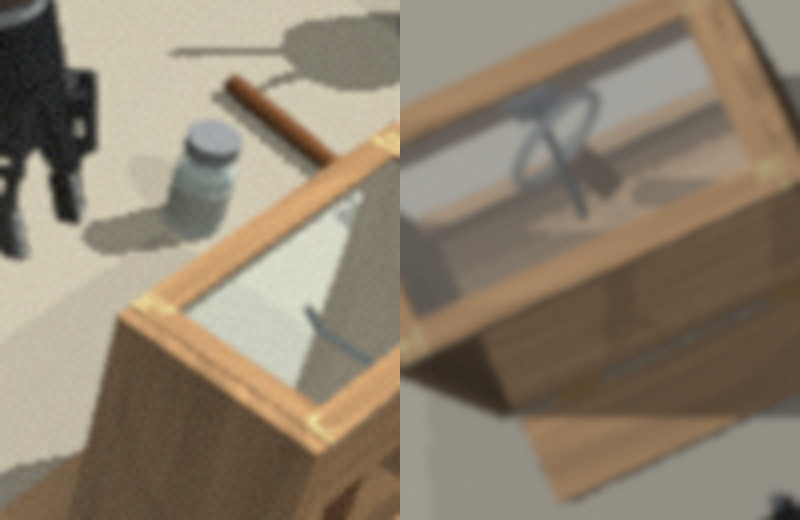

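```bash
python3 - <<'E'
from fit import *
d=get_image('top'); C=R.from_euler('z',YAW)
f=lambda x,y,z:((proj(d,H+C.apply([x,y,z]))-[140,110])*4+[400,0]).round(0)
print('tip',f(-40,4,9),'plate',f(36,4,0))
for th in(90,105,75):
  for X in(0,15,30):
    u=np.array([np.cos(np.radians(th)),0,np.sin(np.radians(th))]); w=np.array([X,4,6.5])
    c=w-36*u; t=np.linspace(0,2*np.pi,60); E=np.array([f(*(c+36*(np.cos(a)*u+np.sin(a)*np.array([0,1,0])))) for a in t])
    n=np.array([-u[2],0,u[0]])
    print(th,X,'center',f(*c),'ring bbox',E.min(0),E.max(0),'ring bottom',f(*(c-36*u)),'tail',f(*(c-153*u)))
E
```

```text
tip [577. 215.] plate [530. 106.]
90 0 center [565. 169.] ring bbox [510. 142.] [619. 195.] ring bottom [578. 180.] tail [617. 214.]
90 15 center [555. 147.] ring bbox [500. 120.] [609. 174.] ring bottom [568. 159.] tail [608. 194.]
90 30 center [545. 126.] ring bbox [490.  98.] [599. 153.] ring bottom [559. 138.] tail [599. 175.]
105 0 center [558. 155.] ring bbox [505. 131.] [611. 179.] ring bottom [565. 153.] tail [585. 148.]
105 15 center [548. 133.] ring bbox [495. 109.] [601. 158.] ring bottom [555. 132.] tail [576. 128.]
105 30 center [539. 112.] ring bbox [485.  88.] [591. 136.] ring bottom [546. 111.] tail [567. 109.]
75 0 center [570. 182.] ring bbox [514. 147.] [626. 216.] ring bottom [589. 206.] tail [644. 277.]
75 15 center [561. 160.] ring bbox [504. 125.] [616. 194.] ring bottom [579. 184.] tail [635. 257.]
75 30 center [551. 139.] ring bbox [494. 103.] [606. 173.] ring bottom [570. 163.] tail [626. 237.]
```

```bash
python3 - <<'E'
from h import *
im=cv2.cvtColor(get_image('top')['image'],cv2.COLOR_RGB2BGR)
c=im[115:175,155:215]; c=cv2.convertScaleAbs(c,alpha=1.5,beta=-60)
cv2.imwrite('pics/s7.png',cv2.resize(c,(600,600),interpolation=cv2.INTER_CUBIC))
E
```

```text
(no output)
```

View pics/s7.png

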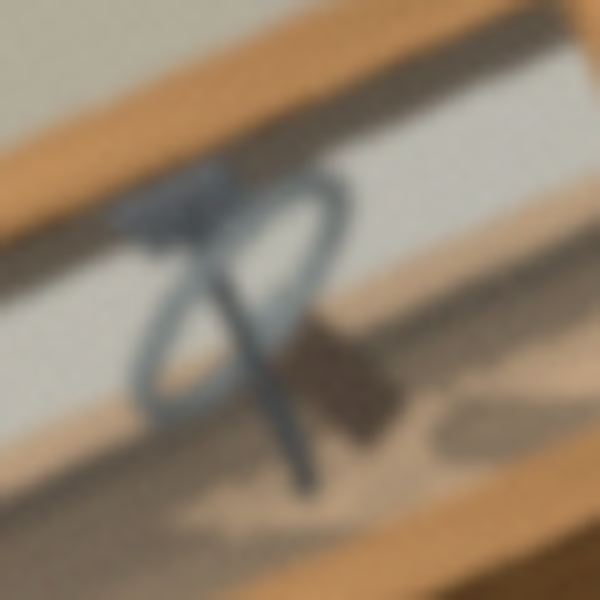

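```bash
python3 -c "
from bench import *
print(job_done())"
```

```text
the job is handed in; nothing more can be done
None
```

The jar opener hangs by its open ring on the cabinet hook, handle down and still, with the gripper well clear, and I handed the job in at about 17 s of the 46 s limit; the ring sits turned about 24° and is probably touching the hook's plate or back rail, which I left as it was.

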